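Slide the full vial rack home under the autosampler's hold-down and latch it

ROBOT

A 7-joint arm with a two-finger parallel gripper is mounted at the origin on the work surface. World frame = base frame: x ahead of the robot, y to its left, z up, the work surface at z = 0. Lengths are in m, angles in rad, forces in N, time in s.
With the tool pointing down it reaches from about 0.4 to 0.875 m from the base axis. Payload 6.5 kg.
Tool frame: the origin (TCP) lies at the very end of the fingers, on their centre line; the grasp point (between the pads) lies 19 mm behind it; z points along the fingers, y is the line along which they close (so a half turn about z gives the same grasp; the last joint's range is limited). The gripper opens to 88 mm and grips with 3 to 60 N. Pads are 18 mm wide; open, the fingers measure 123 mm over their backs; the gripper's body (75 mm by 187 mm) begins 45 mm behind the grasp point.
Start: joints at [-1.241, 0.536, -0.004, 1.538, 0.003, 1.067, -0.071], TCP at [0.251, 0.6, 0.239] pointing down, gripper open.
Joint ranges: [-2.7, 2.7], [-0.37, 2.16], [-1.27, 1.26], [0.24, 2.4], [-1.31, 4.45], [0.19, 1.91], [-2.76, 2.76]. Speed limits (rad/s): [2.39, 2.39, 3.14, 3.14, 3.14, 3.14, 3.14].

INTERFACE

Orientations are given as [roll, pitch, yaw] about the fixed x, y, z axes, in that order (R = Rz(yaw) Ry(pitch) Rx(roll)).
In Python, from station import * gives the robot as it stands.
- The arm moves only by the tool jog_arm, never from a script. Its argument "moves" is text: rows parted by semicolons, each of 5 numbers parted by spaces: the closure, from -1 (fully open) to 1 (shut), then the shift along the tool's x, y, z in mm, then the turn about the tool's z in rad. A call has exactly 5 rows; each row shifts and turns the commanded pose from where the row before left it, along the tool's axes as they then stand; what a row does not reach is not made up. A row lasts 1/8 s, in which the tool goes at most 62.5 mm and 10.7 degrees, less where a joint would pass 70% of its speed; a pose out of reach is approached as far as the arm can. A call is refused whole if a number of a shift passes 62.5 or a number of a turn 0.188, either way. A call with a gripper value outside its range is refused whole. The fingers move at their own pace and stop on an object; the grip force is fixed at half the most. Time passes only in rows, so rows that do not move let the fingers close, or fill a call up. It gives the time, the measured TCP pose, the force, the opening and the grip force at its end, in the units of the state.
- read_state(): the state, without advancing time (a new reading comes with each control period).
- camera(name): name is "scene" or "side" or "wrist"; returns a dict with "image" (384x512x3 uint8, red, green, blue), "fx", "fy", "cx", "cy" (pixels), "world_from_camera" (4x4, takes a point from camera to world coordinates). Camera axes: x right, y down, z forward; pixel columns grow to the right and rows downward; lengths in m; the calibration is good to about 2 mm. A picture is of the moment at which its call begins. There is no depth.
- job_done(): hands the job in; it is judged then, once.
Trained networks look in the newest picture that a camera, given by its name, has taken for a name from the list of things; names that differ only in an ending like _2 or _b are one class to them, and where a whole thing is asked for, a point or a joint stands for the part that bears it (a point fixed in the world has none). Each returns a list of dicts, best first, with "score" (0 to 1); they miss things now and then, are a little off and sometimes report something else, mostly with a low value. They report only what shows in the picture. A call takes as long as a camera call. They do not tell look-alikes from the thing itself.
- boxes_of(camera, label): "uv" ([column, row] in pixels, amid what is visible of it).
- place_of(camera, label): "uv" ([column, row] in pixels: a listed point, or the origin of a listed thing).
The state is a dict: "clock": time; "joint_positions": joint angles; "dq": joint speeds; "effort": joint torques, N m; "eef_pos": TCP position; "eef_rot": TCP orientation; "force": force on the tool from outside, world axes, zero at the start; "moment": the same for the moment, N m; "gripper_width": finger opening in m; "gripper_force": force on a finger pad.
Only numpy, scipy, OpenCV 4.12 (cv2) and the standard library are available. Lean on these libraries where they do the work, as an engineer would, in place of code of your own. Each camera call takes 0.05 s, during which the arm holds its last target. There are 200 camera calls.

TASK

Load the autosampler: take the rack that holds five vials out of the cooler, slide it blunt end first along the sampler's lane, under the hold-down plate and right home against the stop, and leave the latch swung fully shut across the lane behind its grip lug. Keep the rack upright, set it down rather than dropping it, and leave the other two racks, the amber bottle and the white jar where they stand.

Things in the scene. Friction and masses are not known exactly. Their poses are not given: they have to be found in the camera images.
- rack5_mid (a point): Centre of the block of the rack to load: grey, 150 mm long (its x), 34 wide (y), 36 high; this point is 18 mm above its underside, z up. It alone holds five capped glass vials, fixed in a row along x; cap tops 58 mm above the underside. Its blunt front end is 75 mm ahead of this point (+x); the grip lug is at the other end (-x). 0.2 to 0.45 kg.
- rack5_lug (a point): Middle of that rack's grip lug, a plain upright fin 10 mm thick (y), 56 mm tall from the rack's underside, reaching from 75 to 111 mm behind the block's centre. This point is 92 mm behind the block's centre, 42 mm above the underside; axes as the rack's. In the cooler the lug is under the hood, out of reach from above.
- rack3_mid (a point): Centre of the block of a rack of the same shape, size and axes that holds only three vials (first, middle and last places). Stands in the cooler; a bystander, not to be moved.
- rack0_mid (a point): Centre of the block of a rack of the same shape, size and axes that holds no vials. Stands in the cooler; a bystander, not to be moved.
- cooler: Vial cooler, fixed: cream tray, floor 20 mm above the bench, ending at x = 108 mm without a lip. Origin on the bench, z up, +x out of its open front. Three racks stand along x at y = -66, 0, 66 mm (in any order), block centres near x = 0, blunt ends to +x, lugs at the back. Ribs 5 mm high, 4 mm thick, run along x at y = 22, 44 and 90 mm on both sides.
- cooler_hood (a point): Middle of the front edge of the cooler's hood, at its underside, 50 mm behind the cooler's origin; axes as the cooler's. The hood roofs all behind this edge as far as a back wall 67 mm farther back; underside 66 mm, top 71 mm above the cooler's floor. It covers the rear of each rack with 8 mm of headroom: draw a rack out along +x by 70 mm or more, then lift.
- sampler: Autosampler, fixed: origin on the bench, z up; +x is the way a rack is pushed home. A level lane along y = 0, floor 30 mm above the bench, runs from x = -285 mm to the stop at x = 85. Beyond the mouth a needle head hangs over it from x = 47 on, 120 mm and more above the bench; from x = 110 to 230 stands a tower 200 mm high, 150 wide. The plinth is 130 mm wide.
- shelf (a point): Middle of the loading shelf, on the lane floor: sampler x = -190, y = 0. The shelf is the open part of the lane, from x = -285 to -98 mm, 58 mm wide between lips 6 mm high and 4 mm thick; a rack is set down here from above. Axes as the sampler's.
- lane_mouth (a point): On the lane floor at the mouth of the covered channel: sampler x = -68, y = 0; axes as the sampler's. From here to the stop the channel is 38 mm wide inside, side plates 5 mm thick. Over it lies the hold-down plate with a slot along its middle: underside 63 mm, top 67 mm above the lane floor. Flared guides 14 mm high lead in from x = -98 (58 mm apart) to here.
- home (a point): Where the centre of the rack's block is when it is fully home against the stop: sampler x = 10, y = 0, 18 mm above the lane floor; axes as the sampler's, rack's +x along +x. The lug then stands outside the hold-down, from sampler x = -65 to -101 mm.
- latch (a joint): Angle of the latch, a steel arm 10 mm wide, 8 thick, underside 20 mm above the lane floor, turning about an upright pivot. 0: shut, across the lane, pointing to sampler +y, 4 mm behind the lug of a rack that is home. 1.57: pointing to sampler -x, beside the shelf. Ends at 1.9. Starts anywhere from 0 to 1.8; below 1.6 it is in the rack's way. Stays where left; about 1 N moves the knob.
- latch_knob (a point): On the axis of the latch's knob, an upright black cylinder 16 mm in diameter, 100 mm from the pivot, rising from 28 to 68 mm above the lane floor; this point is 52 mm above the lane floor (82 mm above the bench).
- latch_pivot (a point): On the axis of the latch's pivot, at sampler x = -110, y = -60 mm, at the same height as the point on the knob.
- amber_mid (a point): Middle of the amber glass bottle, 68 mm in diameter, 138 mm tall, on the bench beyond the loading shelf. Bystander, not to be moved.
- jar_mid (a point): Middle of the white jar, 68 mm in diameter, 85 mm tall, on the bench on the near side of the loading shelf. Bystander, not to be moved.
Not all that is in view belongs to the job. Leave any purple or red look-alike of the part that bears rack5_mid alone.

How it is judged:
At the end, for the whole second after the job is handed in: The five-vial rack stands level on the lane floor, blunt end within 6 mm of the stop, lug towards the loading shelf, at rest, and the latch is shut across the lane to within 0.08 rad; the robot touches nothing (x of rack5_mid in the frame of sampler between 0.004 and 0.014 m and y of rack5_mid in the frame of sampler between -0.005 and 0.005 m and z of rack5_mid in the frame of sampler between 0.044 and 0.052 m and angle between the x axis of rack5_mid and the x axis of sampler, either way round below 0.06 rad and angle between rack5_mid's own z axis and vertical below 0.06 rad and x of rack5_lug in the frame of sampler below -0.07 m and value of joint latch below 0.08 rad and linear speed of rack5 below 0.02 m/s).
It fails at once if another rack or a bottle is moved by more than 20 mm (distance of any of rack3_mid, rack0_mid, amber_mid, jar_mid from where it was at the start of the episode above 0.02 m).
It fails at once if the five-vial rack is tipped by more than 0.5 rad (angle between rack5_mid's own z axis and vertical above 0.5 rad).
It fails at once if the five-vial rack is dropped or flung (faster than 0.6 m/s while the fingers do not touch it) (linear speed of rack5 above 0.6 m/s and contact force between the fingers and rack5 below 0.05 N).
It also fails if it takes over 72 s, if anything falls off the work surface, if the arm or the gripper's body presses on something with over 40 N, if the wrist force passes 120 N, or if a joint passes its speed limit or range.

## Working session

There is one attempt and no reset: what is moved stays moved. The work goes in short steps, Python scripts to look and compute and a tool call to move; the robot and the scene stay as the last step left them, time stands still between calls to the robot, and variables do not carry over. Pictures are saved under pics/ and viewed, at most 10 in all, crops included, and the job is handed in when it is done.

Besides the shell and the picture viewer there is one more tool, called after "Call:" as name(argument=value, ...) on one line, values as JSON. jog_arm: Moves the arm, as the interface text tells. Its arguments: {"type":"object","properties":{"moves":{"type":"string"}},"required":["moves"]}

```bash
mkdir -p pics
cat > h.py <<'E'
from station import *
import numpy as np, cv2
def ray(c,uv):
    T=np.array(c["world_from_camera"]);d=np.array([(uv[0]-c["cx"])/c["fx"],(uv[1]-c["cy"])/c["fy"],1.])
    return T[:3,3],T[:3,:3]@d
def atz(c,uv,z):
    o,d=ray(c,uv);return o+d*(z-o[2])/d[2]
def proj(c,p):
    T=np.linalg.inv(np.array(c["world_from_camera"]));q=T[:3,:3]@np.array(p)+T[:3,3]
    return [c["fx"]*q[0]/q[2]+c["cx"],c["fy"]*q[1]/q[2]+c["cy"]]
def save(c,n):
    cv2.imwrite("pics/"+n,cv2.cvtColor(c["image"],cv2.COLOR_RGB2BGR))
E
python3 - <<'E'
from h import *
np.set_printoptions(precision=4,suppress=True)
Z=dict(rack5_mid=.038,rack3_mid=.038,rack0_mid=.038,cooler=0,cooler_hood=.086,sampler=0,shelf=.03,lane_mouth=.03,home=.048,latch_knob=.082,latch_pivot=.082,amber_mid=.069,jar_mid=.0425)
s=read_state();print(s["eef_pos"],s["eef_rot"],s["clock"])
cs={n:camera(n) for n in("scene","side")}
ims=[]
for n,c in cs.items():
    ims.append(c["image"]);print(n,np.array(c["world_from_camera"])[:3,3])
    save(c,n+"0.png")
    for l,z in Z.items():
        for r in place_of(n,l)[:3]:
            print(l,round(r["score"],2),np.round(r["uv"],1),atz(c,r["uv"],z)[:2])
E
```

```text
[0.2504 0.5992 0.2379] [-3.14    0.0001  2.7459] 0.0
scene [1.2664 0.6113 1.1801]
rack5_mid 0.94 [216.9 175.9] [ 0.5231 -0.3155]
rack5_mid 0.74 [267.3 143.4] [ 0.2503 -0.3162]
rack5_mid 0.67 [188.8 128.3] [ 0.4175 -0.6144]
rack3_mid 0.57 [203.3 180.4] [ 0.5753 -0.3324]
rack0_mid 0.82 [232.5 165.8] [ 0.443  -0.3159]
cooler 0.87 [216.1 178.3] [ 0.5094 -0.3384]
cooler_hood 0.73 [211.4 150.4] [ 0.4768 -0.3964]
sampler 0.75 [344.9 267.1] [0.4814 0.256 ]
shelf 0.74 [302.7 226.2] [0.4709 0.0646]
lane_mouth 0.98 [329.9 247.6] [0.4755 0.1851]
lane_mouth 0.71 [203.4 177.1] [ 0.5588 -0.3523]
lane_mouth 0.47 [211.9 155. ] [ 0.4532 -0.4255]
home 0.69 [345.5 263.8] [0.5021 0.2643]
latch_knob 0.64 [286.  226.7] [0.5473 0.0531]
latch_pivot 0.54 [310.  239.7] [0.532  0.1414]
amber_mid 0.97 [267.5 250. ] [0.6498 0.0696]
jar_mid 0.87 [345.  222.8] [0.3653 0.1604]
side [ 0.324  -1.0427  1.0495]
rack5_mid 0.72 [286.6 236.9] [ 0.5724 -0.3354]
rack5_mid 0.71 [252.7 341.2] [ 0.4059 -0.6564]
rack5_mid 0.66 [179.2 255.8] [ 0.2215 -0.3555]
rack3_mid 0.58 [286.9 239.8] [ 0.5707 -0.347 ]
rack3_mid 0.46 [244.  235.8] [ 0.4342 -0.3098]
rack0_mid 0.58 [244.8 237.1] [ 0.436  -0.3154]
rack0_mid 0.57 [234.7 140.3] [0.4685 0.1822]
cooler 0.88 [268.9 246.8] [ 0.5139 -0.3396]
cooler_hood 0.7 [267.6 241.7] [ 0.4981 -0.3779]
cooler_hood 0.33 [253.3 137.4] [0.538  0.1315]
sampler 0.62 [237.6 138.1] [0.4884 0.2413]
sampler 0.45 [209.9 145.2] [0.365  0.2108]
shelf 0.67 [238.3 157.1] [0.4701 0.0851]
lane_mouth 0.93 [237.1 140.9] [0.4791 0.1865]
lane_mouth 0.23 [278.6 149.3] [0.641  0.1088]
latch_knob 0.59 [255.8 153.6] [0.5322 0.0378]
latch_pivot 0.57 [249.1 138.1] [0.5214 0.1344]
latch_pivot 0.56 [245.4 236.6] [ 0.4333 -0.3454]
amber_mid 0.71 [282.7 147.1] [0.6479 0.0755]
jar_mid 0.59 [206.6 146.5] [0.3493 0.1538]
```

View pics/scene0.png

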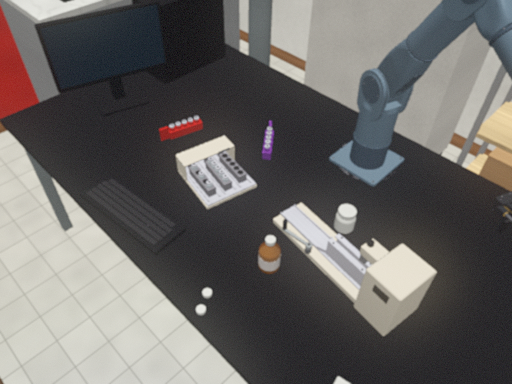

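View pics/side0.png

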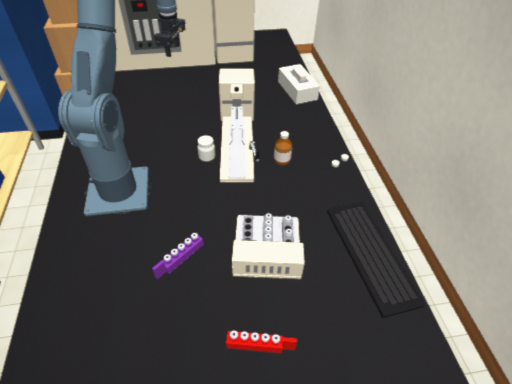

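Both pictures agree. The cooler's front faces world +y, and its middle rack holds the five vials (scene ≈(217,176), side ≈(268,225)). The rack at world x≈0.44 is empty and the one at 0.575 holds three. The sampler's lane runs along +y, its tower is at larger y, and the latch lies beside the shelf with its knob at scene (286,226). I'll turn the tool and go above the sampler for a close look.

Call:
jog_arm(moves="-1 0 0 -15 0.162; -1 0 0 -15 0.162; -1 0 0 -15 0.162; -1 0 0 -15 0.162; -1 0 0 -15 0.162")

```text
clock: 2.02
eef_pos: [0.2505, 0.5997, 0.3142]
eef_rot: [-3.142, 0.0, 1.931]
force: [0.9, 0.0, -0.2]
gripper_width: 0.0881
gripper_force: 0.0
```

Call:
jog_arm(moves="-1 0 0 -15 0.162; -1 0 0 -15 0.162; -1 0 0 -15 0.162; -1 -53 31 0 0; -1 -53 31 0 0")

```text
clock: 2.65
eef_pos: [0.2998, 0.4859, 0.3587]
eef_rot: [3.141, -0.0, 1.451]
force: [0.1, 0.0, -0.3]
gripper_width: 0.0882
gripper_force: 0.0
```

Call:
jog_arm(moves="-1 -53 31 0 0; -1 -53 31 0 0; -1 -53 31 0 0; -1 -53 31 0 0; -1 -53 31 0 0")

```text
clock: 3.28
eef_pos: [0.4218, 0.2034, 0.3591]
eef_rot: [3.141, -0.001, 1.45]
force: [1.4, -0.6, 0.8]
gripper_width: 0.0879
gripper_force: 0.0
```

```bash
cat > look.py <<'E'
from h import *
import sys
np.set_printoptions(precision=4,suppress=True)
Z=dict(rack5_mid=.038,rack5_lug=.062,rack3_mid=.038,rack0_mid=.038,cooler=0,cooler_hood=.086,sampler=0,shelf=.03,lane_mouth=.03,home=.048,latch_knob=.082,latch_pivot=.082,amber_mid=.069,jar_mid=.0425)
def look(cam,labels,name):
    s=read_state();print(s["eef_pos"],s["eef_rot"],s["clock"])
    c=camera(cam);save(c,name);T=np.array(c["world_from_camera"]);print(cam,T[:3,3],T[:3,2],c["fx"])
    for l in labels:
        for r in place_of(cam,l)[:2]:
            print(l,round(r["score"],2),np.round(r["uv"],1),atz(c,r["uv"],Z[l])[:2])
if __name__=="__main__": look(sys.argv[1],sys.argv[3].split(","),sys.argv[2])
E
python3 look.py wrist w1.png sampler,shelf,lane_mouth,home,latch_knob,latch_pivot,amber_mid,jar_mid
```

```text
[0.4218 0.2034 0.3591] [ 3.1411 -0.001   1.45  ] 3.275
wrist [0.4313 0.2785 0.5059] [-0.035  -0.2883 -0.9569] 271.39285906016744
sampler 0.84 [288.2 115.8] [0.4835 0.2587]
shelf 0.7 [284.4 221.9] [0.4563 0.0669]
lane_mouth 0.97 [289.8 157.6] [0.477  0.1885]
latch_knob 0.71 [335.1 240.2] [0.5375 0.0455]
latch_knob 0.26 [291.2 114.2] [0.4797 0.2637]
latch_pivot 0.65 [329.6 187.5] [0.5321 0.1417]
amber_mid 0.88 [397.  214.5] [0.6488 0.0749]
amber_mid 0.45 [335.6 242.4] [0.5415 0.0339]
jar_mid 0.73 [220.3 192.7] [0.3469 0.1425]
```

View pics/w1.png

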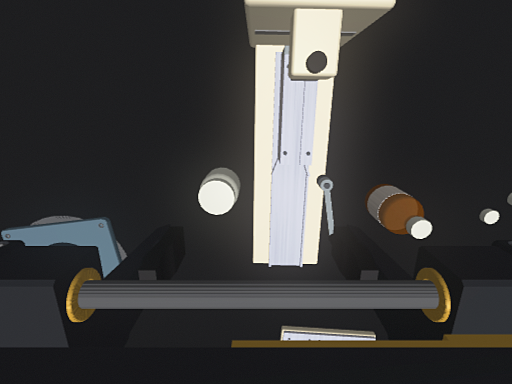

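The wrist view shows the sampler lane (shelf end at about rows 264, cols 253–318, mouth at about (290,158)), the jar, the bottle, and the latch pivot at (326,184) with its arm down to (331,234). I'll compute the axis from plinth edges and check it against a crop.

Run:
```python
from h import *
np.set_printoptions(precision=4,suppress=True)
c=camera("wrist")
im=c["image"];big=cv2.resize(im[40:272,240:350],None,fx=5,fy=2.55,interpolation=cv2.INTER_CUBIC)
cv2.imwrite("pics/w1c.png",cv2.cvtColor(big,cv2.COLOR_RGB2BGR))
# plinth end corners and edges at z=.03
g=im.astype(int)
for r in (80,120,150,180,200,220,240,258):
    row=g[r];m=(row[:,0]>150)&(row[:,0]-row[:,2]>15); m[:245]=0;m[345:]=0
    i=np.where(m)[0]; a,b=i.min(),i.max()+1
    print(r,a,b,atz(c,(a,r),.03)[:2],atz(c,(b,r),.03)[:2])
col=g[:,262];print([ (r,col[r].tolist()) for r in range(258,270)])
```

```text
80 256 335 [0.4315 0.325 ] [0.5593 0.31  ]
120 256 331 [0.424  0.2623] [0.5504 0.2475]
150 255 329 [0.4162 0.212 ] [0.545  0.1969]
180 255 318 [0.4097 0.1581] [0.523  0.1448]
200 254 324 [0.4033 0.1203] [0.532  0.1052]
220 254 322 [0.3985 0.0805] [0.5264 0.0656]
240 254 320 [0.3934 0.0389] [0.5205 0.024 ]
258 253 318 [ 0.3866 -0.0001] [ 0.5146 -0.015 ]
[(258, [241, 235, 215]), (259, [241, 235, 215]), (260, [241, 235, 216]), (261, [242, 236, 216]), (262, [247, 241, 221]), (263, [255, 248, 221]), (264, [108, 101, 91]), (265, [36, 35, 38]), (266, [48, 47, 48]), (267, [51, 49, 50]), (268, [50, 49, 49]), (269, [50, 49, 50])]
```

View pics/w1c.png

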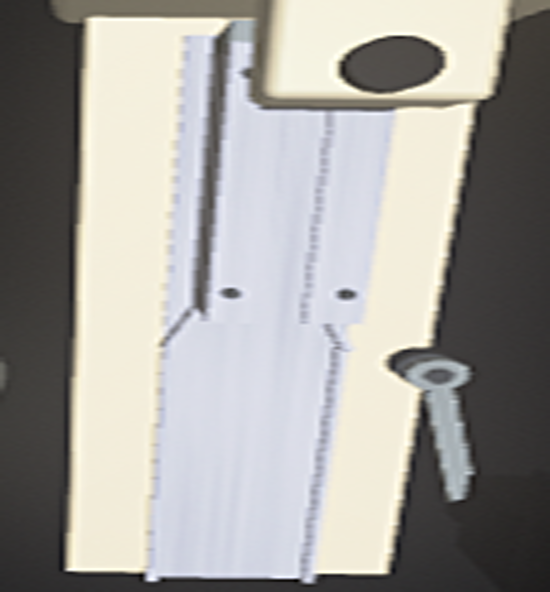

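The lane heading is yaw 1.434, the pivot prediction from the plinth agrees with the network, and the latch is at about 1.76 rad, which is clear of the rack. Next I'll go over the cooler.

Call:
jog_arm(moves="-1 -50 15 0 0.016; -1 -50 15 0 0; -1 -50 15 0 0; -1 -50 15 0 0; -1 -50 15 0 0")

```text
clock: 4.4
eef_pos: [0.4625, -0.0534, 0.3589]
eef_rot: [3.141, -0.0, 1.436]
force: [0.3, -0.2, -0.3]
gripper_width: 0.088
gripper_force: 0.0
```

Call:
jog_arm(moves="-1 -50 15 0 0; -1 -50 15 0 0; -1 -50 15 0 0; -1 -50 15 0 0; -1 0 0 0 0")

```text
clock: 5.03
eef_pos: [0.4936, -0.2627, 0.3585]
eef_rot: [-3.141, 0.003, 1.428]
force: [-0.7, 0.6, -0.1]
gripper_width: 0.0883
gripper_force: 0.0
```

```bash
python3 look.py wrist w2.png rack5_mid,rack3_mid,rack0_mid,cooler,cooler_hood
```

```text
[ 0.4936 -0.2627  0.3585] [-3.1408  0.0031  1.4281] 5.025
wrist [ 0.505  -0.1872  0.5051] [-0.0431 -0.2912 -0.9557] 271.39285906016744
rack5_mid 0.68 [127.6 204.7] [ 0.2436 -0.3233]
rack5_mid 0.66 [273.2 184.4] [ 0.5125 -0.3224]
rack3_mid 0.64 [311.2 186.1] [ 0.5795 -0.3351]
rack0_mid 0.82 [235.8 185. ] [ 0.4461 -0.3141]
rack0_mid 0.19 [272.9 187.4] [ 0.5113 -0.3279]
cooler 0.67 [270.8 182. ] [ 0.5091 -0.3279]
cooler_hood 0.94 [270.1 222.9] [ 0.4982 -0.3744]
```

View pics/w2.png

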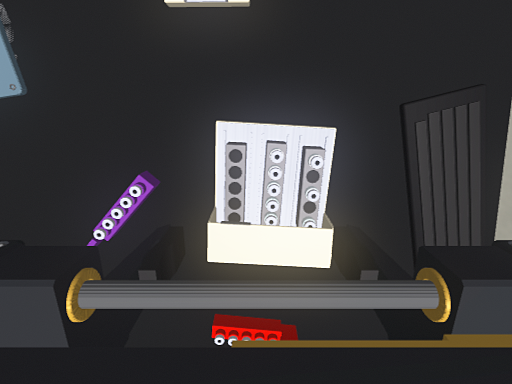

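The cooler view shows the middle rack with five capped vials (cols 262–286, rows 142–225), the empty rack on the left and the three-vial rack on the right. I'll measure edges precisely.

Run:
```python
from h import *
np.set_printoptions(precision=4,suppress=True)
c=camera("wrist");g=c["image"].astype(int).sum(2)
im=c["image"];cv2.imwrite("pics/w2c.png",cv2.cvtColor(cv2.resize(im[112:272,200:345],None,fx=5,fy=3.7,interpolation=cv2.INTER_CUBIC),cv2.COLOR_RGB2BGR))
for uv in((216,121),(335,128)): print("front corner",atz(c,uv,.02)[:2])
for r in (145,165,182,198,215):
    # block grey edges of middle rack at z=.056
    row=g[r,255:295]; print(r,row.tolist())
```

```text
front corner [ 0.43   -0.1938]
front corner [ 0.6341 -0.2329]
145 [715, 709, 717, 717, 718, 722, 722, 721, 716, 730, 694, 421, 206, 220, 216, 217, 215, 214, 209, 204, 284, 341, 329, 421, 473, 463, 564, 631, 614, 710, 704, 657, 698, 719, 722, 720, 707, 702, 713, 714]
165 [717, 723, 723, 726, 722, 718, 721, 728, 703, 441, 424, 566, 568, 567, 559, 550, 650, 721, 735, 736, 740, 743, 740, 737, 735, 698, 600, 558, 572, 504, 672, 730, 721, 718, 707, 701, 714, 712, 707, 713]
182 [726, 723, 726, 720, 715, 724, 746, 598, 369, 527, 576, 562, 558, 553, 544, 669, 734, 737, 736, 738, 740, 737, 737, 698, 595, 550, 567, 533, 684, 730, 717, 713, 710, 700, 710, 713, 707, 710, 721, 640]
198 [724, 727, 725, 722, 732, 754, 558, 390, 553, 561, 557, 550, 542, 606, 711, 739, 743, 749, 748, 743, 738, 732, 692, 595, 551, 545, 585, 700, 725, 722, 720, 707, 711, 720, 715, 715, 726, 641, 666, 730]
215 [729, 724, 727, 750, 677, 412, 487, 569, 559, 560, 558, 549, 510, 496, 632, 733, 749, 749, 710, 636, 571, 548, 556, 544, 500, 686, 739, 731, 728, 721, 717, 724, 727, 721, 728, 692, 703, 734, 740, 724]
```

View pics/w2c.png

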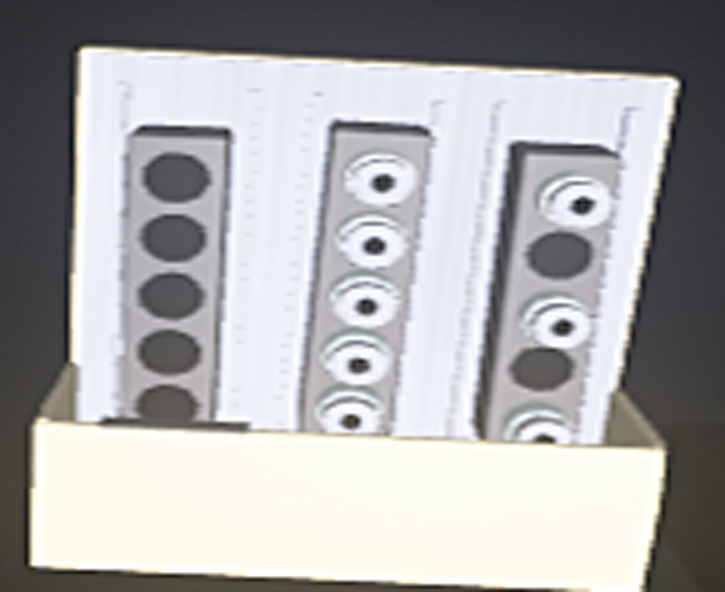

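Run:
```python
from h import *
np.set_printoptions(precision=4,suppress=True)
c=camera("wrist")
def fit(P,n):
    P=np.array(P);m=P.mean(0);d=np.linalg.svd(P-m)[2][0];d*=np.sign(d[1]);print(n,"mean",m,"yaw",np.arctan2(d[1],d[0]));return m,d
fit([atz(c,uv,.056)[:2] for uv in((275.2,165),(273.4,182),(272,198),(270.4,215))],"block")
P=[atz(c,(200+x/5,112+y/3.7),.078)[:2] for x,y in((382,180),(373,244),(366,306),(358,365),(350,421))]
print(np.array(P));fit(P,"caps")
Q=[atz(c,(200+x/5,112+y/3.7),.078)[:2] for x,y in((582,204),(563,325),(543,438))];fit(Q,"caps3")
R=[atz(c,(200+x/5,112+y/3.7),.056)[:2] for x,y in((177,177),(173,238),(171,296),(169,352))];fit(R,"holes0")
print("front top",atz(c,(276.3,147.2),.056)[:2])
```

```text
block mean [ 0.5123 -0.321 ] yaw 1.3627927524841739
[[ 0.5236 -0.2658]
 [ 0.5175 -0.2936]
 [ 0.5119 -0.3217]
 [ 0.506  -0.3494]
 [ 0.5    -0.3766]]
caps mean [ 0.5118 -0.3214] yaw 1.3618798496989808
caps3 mean [ 0.5756 -0.3393] yaw 1.379429420236392
holes0 mean [ 0.4485 -0.3012] yaw 1.3810514789175479
front top [ 0.5269 -0.2477]
```

Rack 5's centre is at (0.512,-0.322), yaw 1.362, from both the block edges and the caps. I'll grasp 10 mm ahead of that with a 50 mm opening, stopping above first.

Call:
jog_arm(moves="-0.136 -44 30 0 0.066; -0.136 0 0 55 0; -0.136 0 0 55 0; -0.136 0 0 55 0; -0.136 0 0 55 0")

```text
clock: 6.05
eef_pos: [0.5186, -0.3056, 0.1373]
eef_rot: [3.141, -0.0, 1.369]
force: [0.2, -0.6, 0.1]
gripper_width: 0.0503
gripper_force: 0.0
```

Call:
jog_arm(moves="-0.136 0 0 18 0; -0.136 0 0 0 0; -0.136 0 0 0 0; -0.136 0 0 0 0; -0.136 0 0 0 0")

```text
clock: 6.68
eef_pos: [0.5187, -0.3067, 0.1218]
eef_rot: [3.14, 0.0, 1.368]
force: [-0.3, 0.2, 0.3]
gripper_width: 0.05
gripper_force: 0.0
```

```bash
python3 look.py wrist w3.png rack5_mid
```

```text
[ 0.5187 -0.3067  0.1218] [3.1398 0.0002 1.368 ] 6.675
wrist [ 0.5342 -0.2324  0.2686] [-0.0576 -0.2859 -0.9565] 271.39285906016744
```

View pics/w3.png

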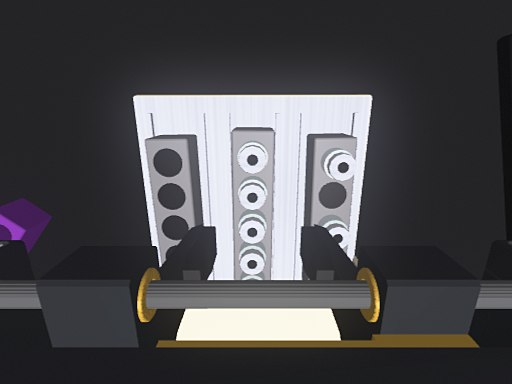

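The fingers straddle the middle rack; the caps line up at column about 252, rows 159–264, slightly left of the finger middle. I'll compute the residual.

Run:
```python
from h import *
np.set_printoptions(precision=4,suppress=True)
c=camera("wrist");s=read_state();p=np.array(s["eef_pos"][:2]);f=s["eef_rot"][2]
P=np.array([atz(c,uv,.078)[:2] for uv in((252.7,159),(252.5,197),(252.3,231),(252.3,264))])
L=np.polyfit(P[:,1],P[:,0],1);print(P,"yaw",np.pi/2-np.arctan(L[0]))
x=np.array([np.cos(f),np.sin(f)]);y=np.array([x[1],-x[0]])
print(s["eef_pos"],f,(P-p)@x,(P-p)@y)
print("block edges",[((atz(c,uv,.056)[:2]-p)@x,(atz(c,uv,.056)[:2]-p)@y) for uv in((232,131),(274,131),(232,250),(274,250))])
```

```text
[[ 0.5234 -0.2656]
 [ 0.5174 -0.2933]
 [ 0.5116 -0.3201]
 [ 0.5056 -0.3484]] yaw 1.3597389417387065
[ 0.5183 -0.3065  0.1211] 1.3679039004465414 [ 0.0411  0.0128 -0.0147 -0.0436] [-0.0032 -0.0035 -0.0038 -0.0039]
block edges [(np.float64(0.05870910860191254), np.float64(-0.019436253420030795)), (np.float64(0.05875513830327831), np.float64(0.012733758254023994)), (np.float64(-0.04342373970990158), np.float64(-0.022136451033201582)), (np.float64(-0.043369586481618747), np.float64(0.01464087493400524))]
```

Call:
jog_arm(moves="-0.136 -3 -3.6 15 0.008; -0.136 0 0 25 0; -0.136 0 0 25 0; -0.136 0 0 20 0; -0.136 0 0 6 0")

```text
clock: 7.45
eef_pos: [0.5129, -0.3084, 0.028]
eef_rot: [-3.139, -0.001, 1.359]
force: [-0.2, 0.3, 0.6]
gripper_width: 0.0502
gripper_force: 0.0
```

Call:
jog_arm(moves="-0.136 0 0 0 0; 1 0 0 0 0; 1 0 0 0 0; 1 0 0 0 0; 1 0 0 0 0")

```text
clock: 8.07
eef_pos: [0.5143, -0.309, 0.0305]
eef_rot: [3.141, 0.0, 1.36]
force: [-0.8, 0.9, 6.8]
gripper_width: 0.0336
gripper_force: 30.0
```

Call:
jog_arm(moves="1 0 0 -2 0; 1 20 -0.4 0 0; 1 25 -0.5 0 0; 1 25 -0.5 0 0; 1 20 -0.4 0 0")

```text
clock: 8.7
eef_pos: [0.5312, -0.2172, 0.0312]
eef_rot: [-3.14, -0.001, 1.362]
force: [-0.1, -0.0, -4.2]
gripper_width: 0.0334
gripper_force: 30.0
```

Call:
jog_arm(moves="1 0 0 -10 0; 1 0 0 -25 0; 1 0 0 -30 0; 1 0 0 -30 0; 1 0 0 -25 0")

```text
clock: 9.32
eef_pos: [0.5307, -0.2219, 0.1537]
eef_rot: [3.14, 0.001, 1.358]
force: [0.4, 0.9, -3.6]
gripper_width: 0.0339
gripper_force: 30.0
```

Call:
jog_arm(moves="1 0 0 0 -0.072; 1 25 -9 0 0; 1 42 -15 0 0; 1 50 -18 0 0; 1 50 -18 0 0")

```text
clock: 9.95
eef_pos: [0.4944, -0.0466, 0.1525]
eef_rot: [3.14, 0.0, 1.429]
force: [0.9, 1.3, -3.7]
gripper_width: 0.0339
gripper_force: 30.0
```

Call:
jog_arm(moves="1 50 -18 0 0; 1 42 -15 0 0; 1 25 -9 0 0; 1 15 -5 0 0; 1 0 0 0 0")

```text
clock: 10.58
eef_pos: [0.4667, 0.0905, 0.152]
eef_rot: [3.141, -0.0, 1.432]
force: [0.5, -0.9, -3.4]
gripper_width: 0.0336
gripper_force: 30.0
```

```bash
python3 look.py wrist w4.png lane_mouth,latch_pivot,latch_knob,shelf,sampler,rack5_mid
```

```text
[0.4667 0.0905 0.152 ] [ 3.1409 -0.0001  1.4322] 10.575
wrist [0.4776 0.1656 0.2989] [-0.0401 -0.2886 -0.9566] 271.39285906016744
lane_mouth 0.58 [253.5  81.3] [0.4766 0.1893]
latch_pivot 0.84 [331.1 131.7] [0.5318 0.1399]
latch_knob 0.8 [346.1 241.1] [0.5394 0.043 ]
latch_knob 0.57 [332.1 132.1] [0.5326 0.1395]
sampler 0.58 [253.9   4.1] [0.4866 0.2596]
rack5_mid 0.76 [257.1 268.9] [ 0.4534 -0.0026]
```

View pics/w4.png

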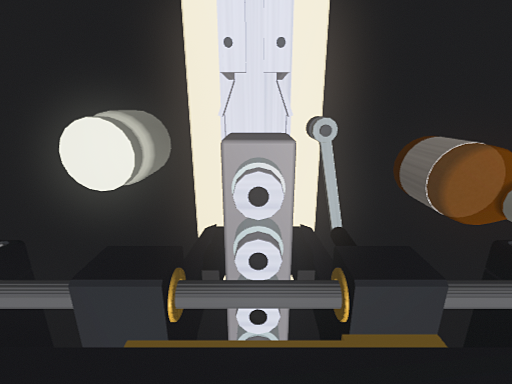

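The rack is held above the shelf and looks square. The guides and screws are ahead at (228,42)/(281,42), and the latch is on the right, well clear. I'll check the lateral offset.

Run:
```python
from h import *
np.set_printoptions(precision=4,suppress=True)
c=camera("wrist");s=read_state();p=np.array(s["eef_pos"][:2]);print(s["eef_pos"],s["eef_rot"])
f=1.434;x=np.array([np.cos(f),np.sin(f)]);y=np.array([x[1],-x[0]])
q=lambda uv,z:1000*np.array([(atz(c,uv,z)[:2]-p)@x,(atz(c,uv,z)[:2]-p)@y])
print("screws",q((228,42),.097),q((281,42),.097))
im=c["image"].astype(int)
for r in(20,60,100,160,200):
    m=(im[r,:,0]>150)&(im[r,:,0]-im[r,:,2]>15);m[:175]=0;m[345:]=0;i=np.where(m)[0];a,b=q((i.min(),r),.03),q((i.max()+1,r),.03);print(r,a,b,(a+b)/2)
for r,z in((140,.178),): print("rack top edges",q((221,140),.178),q((296,140),.178))
print("caps",q((258,196),.2),q((258.5,260),.2),q((258.5,317),.2))
```

```text
[0.4666 0.0899 0.1518] [3.1415 0.0002 1.4306]
screws [117.4682 -19.1874] [117.3787  16.0861]
20 [148.5882 -65.1933] [148.2581  62.4566] [148.4231  -1.3683]
60 [116.9073 -65.1462] [116.5898  62.0929] [116.7485  -1.5266]
100 [ 82.6414 -65.0953] [82.3375 61.6996] [82.4895 -1.6978]
160 [ 25.6598 -65.511 ] [25.3738 62.5457] [25.5168 -1.4827]
200 [-16.6433 -65.4709] [-16.9128  62.1283] [-16.7781  -1.6713]
rack top edges [ 62.0722 -15.5683] [61.9967 17.3984]
caps [43.3485  0.6661] [15.612   0.8079] [-13.0056   0.7571]
```

Call:
jog_arm(moves="1 0 -2.3 25 -0.002; 1 0 0 30 0; 1 0 0 30 0; 1 0 0 17 0; 1 0 0 5 0")

```text
clock: 11.6
eef_pos: [0.4641, 0.0906, 0.0442]
eef_rot: [-3.141, 0.001, 1.433]
force: [0.2, 0.2, -3.8]
gripper_width: 0.0334
gripper_force: 30.0
```

Call:
jog_arm(moves="1 0 0 2 0; 1 0 0 2 0; 1 0 0 1 0; 1 0 0 0 0; 1 0 0 0 0")

```text
clock: 12.22
eef_pos: [0.4647, 0.0911, 0.0404]
eef_rot: [3.141, -0.001, 1.434]
force: [-1.8, 0.1, 6.8]
gripper_width: 0.0336
gripper_force: 30.0
```

Touched down. While I have the firm block grasp I'll slide the nose into the guides.

Call:
jog_arm(moves="1 0 0 -0.7 0; 1 12 0 0 0; 1 12 0 0 0; 1 12 0 0 0; 1 12 0 0 0")

```text
clock: 12.85
eef_pos: [0.4709, 0.1393, 0.0404]
eef_rot: [3.141, 0.0, 1.434]
force: [-0.5, -2.7, 1.0]
gripper_width: 0.0334
gripper_force: 30.0
```

Call:
jog_arm(moves="1 0 0 0 0; 0.5 0 0 0 0; 0.0 0 0 0 0; -0.1 0 0 0 0; -0.1 0 0 0 0")

```text
clock: 13.48
eef_pos: [0.4707, 0.1381, 0.0404]
eef_rot: [-3.142, 0.0, 1.433]
force: [0.8, -0.6, 0.4]
gripper_width: 0.0486
gripper_force: 0.0
```

Call:
jog_arm(moves="-0.1 0 0 -13 0; -0.1 -25 0 0 0; -0.1 -30 0 0 0; -0.1 -30 0 0 0; -0.1 -19 0 0 0")

```text
clock: 14.1
eef_pos: [0.4566, 0.0339, 0.0543]
eef_rot: [3.141, 0.0, 1.432]
force: [-0.4, 0.5, 0.3]
gripper_width: 0.0486
gripper_force: 0.0
```

Call:
jog_arm(moves="-0.1 0 0 0 0; 1 0 0 0 0; 1 0 0 0 0; 1 0 0 0 0; 1 0 0 0 0")

```text
clock: 14.72
eef_pos: [0.4566, 0.0358, 0.0534]
eef_rot: [3.142, 0.0, 1.434]
force: [0.0, 0.1, -0.3]
gripper_width: 0.0104
gripper_force: 0.0
```

Call:
jog_arm(moves="1 0 0 0 0; 1 15 0 0 0; 1 20 0 0 0; 1 20 0 0 0; 1 20 0 0 0")

```text
clock: 15.35
eef_pos: [0.4668, 0.1107, 0.0534]
eef_rot: [3.142, 0.001, 1.434]
force: [0.2, -2.6, 0.5]
gripper_width: 0.0096
gripper_force: 30.0
```

Call:
jog_arm(moves="1 15 0 0 0; 1 15 0 0 0; 1 15 0 0 0; 1 8 0 0 0; 1 0 0 0 0")

```text
clock: 15.98
eef_pos: [0.4742, 0.1638, 0.0534]
eef_rot: [3.141, -0.001, 1.435]
force: [0.2, 1.5, -0.9]
gripper_width: 0.0099
gripper_force: 30.0
```

Call:
jog_arm(moves="1 5 0 0 0; 1 3 0 0 0; 1 2 0 0 0; 1 2 0 0 0; 1 0 0 0 0")

```text
clock: 16.6
eef_pos: [0.4757, 0.1743, 0.0534]
eef_rot: [3.141, -0.0, 1.434]
force: [0.1, -1.0, 0.3]
gripper_width: 0.0097
gripper_force: 30.0
```

Call:
jog_arm(moves="1 2 0 0 0; 1 0 0 0 0; 1 2 0 0 0; 1 0 0 0 0; 1 0 0 0 0")

```text
clock: 17.23
eef_pos: [0.4758, 0.1755, 0.0534]
eef_rot: [-3.141, 0.003, 1.432]
force: [-2.1, -9.8, 4.2]
gripper_width: 0.0096
gripper_force: 30.0
```

Call:
jog_arm(moves="1 2 0 0 0; 1 0 0 0 0; 1 0 0 0 0; 1 0 0 0 0; 1 -3 0 0 0")

```text
clock: 17.85
eef_pos: [0.4758, 0.1754, 0.0534]
eef_rot: [-3.141, 0.002, 1.432]
force: [-0.9, -2.1, 1.1]
gripper_width: 0.0101
gripper_force: 30.0
```

Call:
jog_arm(moves="0.8 0 0 0 0; 0.4 0 0 0 0; 0.2 0 0 0 0; 0.2 0 0 0 0; 0.2 0 0 0 0")

```text
clock: 18.48
eef_pos: [0.4762, 0.1775, 0.0535]
eef_rot: [3.141, -0.0, 1.434]
force: [-0.1, -0.8, 0.6]
gripper_width: 0.0351
gripper_force: 0.0
```

The rack is home against the stop (the TCP stalled at the predicted spot). Next I rise and go above the knob, keeping high because of the bottle.

Call:
jog_arm(moves="0.2 0 0 -22 0; 0.2 0 0 -38 0; 0.2 0 0 -38 0; 0.2 -25 16 0 0; 0.2 -37 24 0 0")

```text
clock: 19.1
eef_pos: [0.5075, 0.1114, 0.1519]
eef_rot: [3.141, -0.002, 1.438]
force: [1.0, -0.5, 0.5]
gripper_width: 0.0354
gripper_force: 0.0
```

Call:
jog_arm(moves="0.2 -37 24 0 0; 0.2 -25 16 0 0; 0.2 0 0 0 0; 0.2 0 0 0 0; 0.2 0 0 0 0")

```text
clock: 19.73
eef_pos: [0.5379, 0.0449, 0.1512]
eef_rot: [-3.141, -0.001, 1.436]
force: [-0.3, -0.4, 0.3]
gripper_width: 0.0353
gripper_force: 0.0
```

```bash
python3 look.py wrist w5.png latch_knob,latch_pivot,rack5_lug,rack5_mid; python3 look.py side s5.png latch_knob,latch_pivot
```

```text
[0.5379 0.0449 0.1512] [-3.1409 -0.0006  1.4359] 19.725
wrist [0.5487 0.1199 0.2981] [-0.0403 -0.2881 -0.9568] 271.39285906016744
latch_knob 0.67 [258.6 204.4] [0.5385 0.0424]
latch_knob 0.25 [168.6  39.2] [0.4915 0.1747]
latch_pivot 0.77 [231.3  87.1] [0.5306 0.1373]
rack5_lug 0.8 [152.8  43.9] [0.4732 0.1783]
rack5_lug 0.18 [385.3 144.8] [0.6534 0.075 ]
rack5_mid 0.35 [258.  206.5] [0.5355 0.0245]
[0.5383 0.0439 0.1514] [-3.1415 -0.0001  1.4347] 19.975
side [ 0.324  -1.0427  1.0495] [ 0.1268  0.6691 -0.7323] 377.70843843361905
latch_knob 0.6 [255.7 151. ] [0.5344 0.0529]
latch_knob 0.35 [233.4 134.4] [0.4619 0.1668]
latch_pivot 0.63 [250.6 136.6] [0.5289 0.143 ]
```

View pics/w5.png

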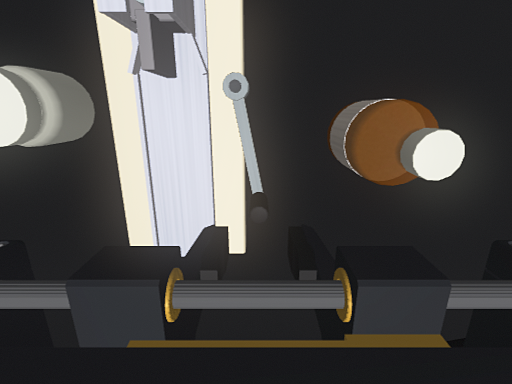

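The knob is at (258,205), centred between the fingers; the lug stands at the mouth at (153,44). Next I descend onto the knob with a shallow grip.

Call:
jog_arm(moves="0.2 -2 0 20 0; 0.2 0 0 25 0; 0.2 0 0 20 0; 0.2 0 0 6 0; 0.2 0 0 0 0")

```text
clock: 20.75
eef_pos: [0.538, 0.0411, 0.0801]
eef_rot: [-3.141, 0.0, 1.433]
force: [0.3, -0.4, -0.6]
gripper_width: 0.0354
gripper_force: 0.0
```

Call:
jog_arm(moves="1 0 0 0 0; 1 0 0 0 0; 1 0 0 0 0; 1 0 0 0 0; 1 0 0 0 0")

```text
clock: 21.38
eef_pos: [0.5386, 0.0415, 0.0809]
eef_rot: [3.141, -0.0, 1.434]
force: [-0.4, 0.9, 5.7]
gripper_width: 0.0152
gripper_force: 30.1
```

Call:
jog_arm(moves="1 -1.8 -17.9 0 0; 1 1.5 -17.9 0 0; 1 4.6 -17.4 0 0; 1 7.7 -16.3 0 0; 1 10.5 -14.6 0 0")

```text
clock: 22.0
eef_pos: [0.4585, 0.0741, 0.0808]
eef_rot: [3.139, 0.001, 1.431]
force: [2.0, -3.2, 0.6]
gripper_width: 0.015
gripper_force: 30.4
```

Call:
jog_arm(moves="1 12.9 -12.5 0 0; 1 14.9 -10 0 0; 1 0 0 0 0; 1 0 0 0 0; 1 0 0 0 0")

```text
clock: 22.62
eef_pos: [0.4393, 0.1056, 0.0806]
eef_rot: [-3.141, -0.0, 1.434]
force: [-1.2, -1.3, 5.6]
gripper_width: 0.0151
gripper_force: 30.6
```

```bash
python3 look.py wrist w6.png latch_knob,latch_pivot,rack5_lug;python3 - <<'E'
from h import *
s=read_state();d=np.array(s["eef_pos"][:2])-[.5320,.1398];u=np.array([.1362,.9907]);v=np.array([-.9907,.1362])
print(d@u,d@v,np.arctan2(-d@u,d@v),np.hypot(*d),s["force"])
E
```

```text
[0.4393 0.1056 0.0806] [-3.1414 -0.0002  1.4337] 22.625
wrist [0.4501 0.1807 0.2274] [-0.0406 -0.2884 -0.9566] 271.39285906016744
latch_knob 0.79 [256.5 244. ] [0.4386 0.1038]
latch_pivot 0.6 [418.4 165.6] [0.5325 0.139 ]
rack5_lug 0.72 [309.4 111. ] [0.4795 0.1748]
-0.0465186928433222 0.08723397344968928 0.4899029458352534 0.09886047732149035 [-1.1402508  -1.68260307  5.43765212]
```

Call:
jog_arm(moves="1 16.5 -7.2 0 0; 1 16.5 -4 0 0; 1 11 -1.1 0 0; 1 2 0 0 0; 1 2 0 0 0")

```text
clock: 23.45
eef_pos: [0.433, 0.1548, 0.0804]
eef_rot: [-3.14, 0.001, 1.434]
force: [-2.5, -4.0, 7.3]
gripper_width: 0.015
gripper_force: 30.2
```

Call:
jog_arm(moves="1 2 0 0 0; 1 1 0 0 0; 1 0 0 0 0; 1 0 0 0 0; 1 0 0 0 0")

```text
clock: 24.08
eef_pos: [0.4333, 0.1578, 0.0804]
eef_rot: [-3.14, 0.0, 1.434]
force: [-1.4, -3.5, 7.1]
gripper_width: 0.0147
gripper_force: 30.2
```

Call:
jog_arm(moves="1 2 0 0 0; 1 2 0 0 0; 1 0 0 0 0; 1 0 0 0 0; 1 0 0 0 0")

```text
clock: 24.7
eef_pos: [0.4336, 0.1602, 0.0803]
eef_rot: [-3.14, 0.002, 1.433]
force: [-2.5, -8.4, 9.1]
gripper_width: 0.0148
gripper_force: 30.2
```

Call:
jog_arm(moves="1 2 0 0 0; 1 2 0 0 0; 1 0 0 0 0; 1 0 0 0 0; 1 0 0 0 0")

```text
clock: 25.32
eef_pos: [0.4336, 0.1607, 0.0802]
eef_rot: [-3.139, 0.006, 1.431]
force: [-4.4, -15.8, 11.7]
gripper_width: 0.0146
gripper_force: 30.2
```

```bash
python3 look.py wrist w7.png latch_knob,latch_pivot,rack5_lug
```

```text
[0.4336 0.1607 0.0802] [-3.1393  0.0062  1.4305] 25.325
wrist [0.4452 0.2366 0.2265] [-0.0443 -0.2941 -0.9548] 271.39285906016744
latch_knob 0.8 [259.1 247.8] [0.4342 0.1564]
latch_pivot 0.83 [427.7 252.4] [0.5338 0.1395]
rack5_lug 0.86 [324.6 201.6] [0.4789 0.1725]
```

View pics/w7.png

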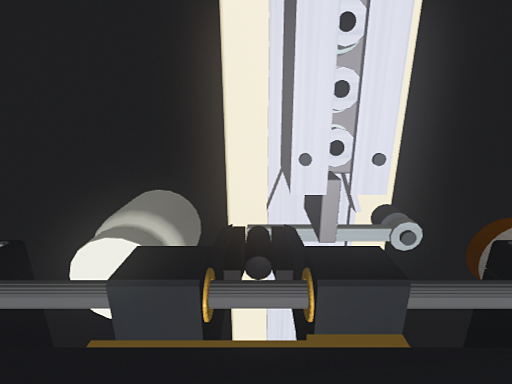

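The picture shows the latch lying across the lane just behind the lug, with the pivot at (407,236) and the knob at (259,262). It's on its hard stop (15.8 N). I'll relax, open a little and rise.

Call:
jog_arm(moves="1 -4 0 0 0; 1 0 0 0 0; 0.5 0 0 0 0; 0.45 0 0 0 0; 0.45 0 0 0 0")

```text
clock: 26.15
eef_pos: [0.4346, 0.1625, 0.0803]
eef_rot: [-3.141, -0.0, 1.435]
force: [0.6, -0.1, -0.5]
gripper_width: 0.0246
gripper_force: 0.0
```

Call:
jog_arm(moves="0.45 0 0 -10 0; 0.45 0 0 -20 0; 0.45 0 0 -40 0; 0.45 0 0 -50 0; 0.45 -60 0 0 0")

```text
clock: 26.78
eef_pos: [0.4296, 0.1063, 0.2037]
eef_rot: [3.135, -0.004, 1.443]
force: [0.9, -1.7, -1.0]
gripper_width: 0.0245
gripper_force: 0.0
```

Call:
jog_arm(moves="0.45 -40 20 0 0; 0.45 0 0 0 0; 0.45 0 0 0 0; 0.45 0 0 0 0; 0.45 0 0 0 0")

```text
clock: 27.4
eef_pos: [0.4407, 0.061, 0.2003]
eef_rot: [-3.141, 0.0, 1.436]
force: [-0.5, -0.8, 0.2]
gripper_width: 0.024
gripper_force: 0.0
```

```bash
python3 look.py wrist w8.png latch_knob,latch_pivot,rack5_lug; python3 -c "
import cv2;a=cv2.imread('pics/w8.png');cv2.imwrite('pics/w8c.png',cv2.resize(a[0:270,120:420],None,fx=2.2,fy=2.2))"
```

```text
[0.4407 0.061  0.2003] [-3.1413  0.0001  1.4356] 27.4
wrist [0.4514 0.1361 0.3471] [-0.0401 -0.2887 -0.9566] 271.39285906016744
latch_knob 0.79 [235.4  86.2] [0.4332 0.1575]
latch_pivot 0.94 [344.8  91.6] [0.5321 0.1395]
rack5_lug 0.77 [279.9  57.5] [0.478  0.1788]
```

Latch angle comes out at about 0, and the lug is at sampler x≈-0.08, so the rack is home and the arm is clear. I'm handing the job in.

```bash
python3 -c "
from station import *
print(job_done())"
```

```text
the job is handed in; nothing more can be done
None
```

I handed the job in at about 27 s: the five-vial rack is home against the stop, the latch is shut behind its lug, and the other racks, the bottle and the jar were not knowingly touched. The hand-in gave no verdict.

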